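# Pry the axle clip off a stool castor with a hooked pick

### The job

The stool's castor wheel has to come apart for cleaning: take the hooked pick from its rest, put its hook down through the eye of the brass axle clip, and pull the clip out of its groove until it is off the axle and drops into the catch tray around it. Then lay the pick down, on its rest or on the bench, clear of the tray. Do not touch the clip with the gripper, and leave the other things on the bench alone.

Things in the scene. Friction and masses are not known exactly. Their poses are not given: they have to be found in the camera images.
- pick_grip (a point): Hooked pick, 60 g: middle of its orange handle, a square bar 14 x 14 x 90 mm along x, 34 mm above the bench in the rest. +x points to the hook, z up. Beyond the handle a 4.4 mm rod runs on level to 95 mm from here, then bends straight down. Best grasped here from above across the handle: 60 mm of it are free between the cradles, over a base plate 4 mm thick, 30 mm wide.
- pick_tip (a point): Lower end of the pick's hook: 95 mm along +x and 24 mm below pick_grip in the pick's frame (the rounded end reaches 2 mm lower). Same axes as pick_grip.
- rest: Black pick rest, fixed, 150 x 30 mm, 39 mm high; origin on the bench under the middle of the pick's handle, z up, x along the pick as it starts. Two U-shaped cradles: 36 mm to -x under the handle (slot 18 mm wide, floor 27 mm above the bench), 66 mm to +x under the rod (slot 11 mm wide, floor 31.5 mm above the bench).
- jig: Fixed grey metal catch tray, walls 18 mm high, floor 4 mm thick; origin on the bench under the axle, z up. The tray spans -150 to 110 mm in x, -110 to 110 mm in y. On it a blue clamp (44 mm square, top 27 mm above the bench, screw with cross bar reaching 54 mm to -y) holds an upright stub axle with a black 50 mm castor wheel lying flat round it, 30 to 54 mm above the bench.
- axle_top (a point): Centre of the top of the steel axle's head, on its axis, 67.5 mm above the bench. The head is 14 mm across and 7 mm high; below it the groove: neck 9 mm across, from 54 to 60.5 mm above the bench, its floor level with the wheel's top.
- clip_mid (a point): Brass axle clip, flat, 4 mm thick, 28 g: centre of its gap, at mid-thickness, on the axle's axis and 56 mm above the bench while seated. Two sprung jaws, 19 mm across outside, open to +x and close round the neck; z up. It comes out level, pulled towards its own -x: the jaws spread and snap off the neck after some 6 mm at 5 to 10 N; it then slides over the wheel. It can swivel round the axle.
- clip_eye (a point): Centre of the clip's round pull eye, 34 mm to -x of clip_mid, same axes. Hole 15 mm across, wire 4 mm thick. It overhangs the wheel's edge: below the hole is free space down to the tray floor, about 50 mm.

How it is judged (in metres and radians):
On the way, in this order (a step that is already met when the one before it is completed fails the run):
1. the held pick pulls on the clip while it is still in its groove (contact force between pick and clip above 1 N and contact force between the fingers and pick above 1 N and horizontal distance between clip_mid and axle_top below 0.005 m), for 0.02 s.
2. the clip is off the axle (horizontal distance between clip_mid and axle_top above 0.015 m), for 0.05 s.
At the end, for the whole second after the job is handed in: The clip is off the axle and lies or leans still in the tray (its middle inside the outline and below 40 mm, or its eye below 30 mm); the pick lies still on its rest or the bench, handle middle below 50 mm, touching neither tray nor clip, handle middle and tip over 110 mm from the axle ((height (world z) of clip_mid below 0.04 m or height (world z) of clip_eye below 0.03 m) and horizontal distance between clip_mid and axle_top above 0.015 m and x of clip_mid in the frame of jig between -0.15 and 0.11 m and y of clip_mid in the frame of jig between -0.11 and 0.11 m and linear speed of each of clip, pick below 0.02 m/s and height (world z) of pick_grip below 0.05 m and contact force between pick and jig below 0.05 N and contact force between pick and clip below 0.05 N and horizontal distance between each of pick_tip, pick_grip and axle_top above 0.11 m).
It fails at once if the gripper or arm touches the clip (contact force between any of the arm, the fingers and clip above 0.5 N).
It fails at once if another loose thing on the bench is pushed more than 30 mm (distance of any of spray, ink, tape, spare, dish, driver from where it was at the start of the episode above 0.03 m).
It also fails if it takes over 48 s, if anything falls off the work surface, if the arm or the gripper's body presses on something with over 40 N, if the wrist force passes 120 N, or if a joint passes its speed limit or range.

### The arm

A 6-joint arm with a two-finger parallel gripper is mounted at the origin on the work surface. World frame = base frame: x ahead of the robot, y to its left, z up, the work surface at z = 0. Lengths are in mm, angles in rad, forces in N, time in s.
With the tool pointing down it reaches from about 400 to 925 mm from the base axis. Payload 12.5 kg.
Tool frame: the origin (TCP) lies at the centre of the arm's flange, where the gripper is bolted on; the fingertips stand 190 mm ahead of it and the grasp point (between the pads) lies 171 mm ahead of it; z points along the fingers, y is the line along which they close (so a half turn about z gives the same grasp; the last joint's range is limited). The gripper opens to 95 mm and grips with 3 to 60 N. Pads are 20 mm wide; open, the fingers measure 119 mm over their backs; the gripper's body (75 mm by 180 mm) begins 59 mm behind the grasp point.
Start: joints at [1.143, 0.491, 1.559, -0, 1.092, -0.106], TCP at [197.648, 592.925, 404.761] pointing down, gripper open.
Joint ranges: [-3.1, 3.1], [-0.84, 2.19], [0.05, 2.79], [-1.13, 4.28], [0.06, 2.93], [-2.69, 2.69]. Speed limits (rad/s): [2.22, 2.22, 2.79, 3.14, 3.14, 3.14].

### API

Orientations are given as [roll, pitch, yaw] about the fixed x, y, z axes, in that order (R = Rz(yaw) Ry(pitch) Rx(roll)).
In Python, from cell import env, read_camera, search_frame, cut_out gives the robot as it stands. The module is installed in compiled form; this text tells all that it offers.
- The arm moves only by the tool move_arm, never from a script. Its argument "commands" is a list of rows, each a list of 3 entries, a list of its own where there are three numbers: the shift along the world's x, y, z normalised to -1 to 1, where 1 is 0.03 m, then the turn about the world's z normalised to -1 to 1, where 1 is 0.08 rad, then the opening, from -1 (shut) to 1 (fully open), so that 0 is half open. A call has 1 to 20 rows; each row shifts and turns the commanded pose from where the row before left it; what a row does not reach is not made up. A row lasts 1/12 s, in which the tool goes at most 41.7 mm and 7.16 degrees, less where a joint would pass 70% of its speed; a pose out of reach is approached as far as the arm can. A call with a number of a shift or a turn outside -1 to 1 is refused whole. A call with a gripper value outside its range is refused whole. The fingers move at their own pace and stop on an object; the grip force is fixed at half the most. Time passes only in rows, so rows that do not move let the fingers close. It gives the time, the measured TCP pose, the force, the opening and the grip force at its end, in the units of the state.
- env.state(): the state, without advancing time (a new reading comes with each control period).
- read_camera(name): name is "side" or "top"; returns a dict with "image" (420x560x3 uint8, red, green, blue), "fx", "fy", "cx", "cy" (pixels), "D" ([k1, k2, p1, p2, k3] as OpenCV has them; the pictures are not rectified), "rvec" (rotation vector, rad) and "tvec" (3), from world to camera coordinates, as OpenCV has them. Camera axes: x right, y down, z forward; pixel columns grow to the right and rows downward; lengths in mm; the calibration is good to about 2 mm. A picture is of the moment at which its call begins. There is no depth.
- env.job_done(): hands the job in; it is judged then, once.
Trained networks look in a picture, given as the dict that the camera call returned (one of the last four; its "shot" number tells which), for a name from the list of things; names that differ only in an ending like _2 or _b are one class to them, and where a whole thing is asked for, a point or a joint stands for the part that bears it (a point fixed in the world has none). Each returns a list of dicts, best first, with "confidence" (0 to 1); they miss things now and then, are a little off and sometimes report something else, mostly with a low value. They report only what shows in the picture. A call takes as long as a camera call.
- search_frame(thing, picture): "at" ([column, row] in pixels, amid what is visible of it).
- cut_out(thing, picture): "region" (420x560 bool, what is visible of it) and "at" ([column, row] in pixels, amid what is visible of it).
The state is a dict: "t": time; "joints": joint angles; "qvel": joint speeds; "tau": joint torques, N m; "eef_pos": TCP position; "tcp_rot": TCP orientation; "ft_force": force on the tool from outside, world axes, zero at the start; "moment": the same for the moment, N m; "opening": opening from 0.0 (shut) to 1.0 (fully open); "grip_force": force on a finger pad.
Only numpy, scipy, OpenCV 4.12 (cv2) and the standard library are available. Lean on these libraries where they do the work, as an engineer would, in place of code of your own. Each camera call takes 0.05 s, during which the arm holds its last target. There are 200 camera calls.

## Working session

There is one attempt and no reset: what is moved stays moved. The work goes in short steps, Python scripts to look and compute and a tool call to move; the robot and the scene stay as the last step left them, time stands still between calls to the robot, and variables do not carry over. Pictures are saved under pics/ and viewed, at most 10 in all, crops included, and the job is handed in when it is done.

Besides the shell and the picture viewer there is one more tool, called after "Call:" by a JSON object that holds its "fn" and its "kwargs". move_arm: Moves the arm, as the interface text tells. Its arguments: {"type":"object","properties":{"commands":{"type":"array","items":{"type":"array"}}},"required":["commands"]}

```bash
mkdir -p pics; cat > h.py <<'E'
import numpy as np, cv2
from cell import env, read_camera, search_frame, cut_out
def cal(p):
    K=np.array([[p["fx"],0,p["cx"]],[0,p["fy"],p["cy"]],[0,0,1.]]);return K,np.array(p["D"],float),np.array(p["rvec"],float).reshape(3),np.array(p["tvec"],float).reshape(3)
def ray(p,uv):
    K,D,r,t=cal(p);R=cv2.Rodrigues(r)[0]
    n=cv2.undistortPoints(np.array(uv,float).reshape(1,1,2),K,D).ravel()
    return -R.T@t, R.T@np.array([n[0],n[1],1])
def atz(p,uv,z):
    c,d=ray(p,uv);return c+d*(z-c[2])/d[2]
def tri(p1,u1,p2,u2):
    A=np.zeros((3,3));b=np.zeros(3)
    for p,u in((p1,u1),(p2,u2)):
        c,d=ray(p,u);d/=np.linalg.norm(d);P=np.eye(3)-np.outer(d,d);A+=P;b+=P@c
    return np.linalg.solve(A,b)
def proj(p,X):
    K,D,r,t=cal(p);return cv2.projectPoints(np.array(X,float).reshape(-1,1,3),r,t,K,D)[0].reshape(-1,2)
E
python3 - <<'E'
from h import *
np.set_printoptions(precision=1,suppress=True)
s=env.state();print(s)
P={n:read_camera(n) for n in("top","side")}
for n,p in P.items():
    cv2.imwrite(f"pics/{n}0.png",p["image"][:,:,::-1])
    print(n,ray(p,(280,210)),p["fx"])
Z=dict(pick_grip=34,pick_tip=10,rest=20,jig=4,axle_top=67.5,clip_mid=56,clip_eye=56)
for k,z in Z.items():
    for n,p in P.items():
        for r in search_frame(k,p)[:3]: print(k,n,np.array(r["at"]),round(r["confidence"],2),atz(p,r["at"],z))
E
```

```text
{'t': 0.0, 'joints': array([ 1.1,  0.5,  1.6,  0. ,  1.1, -0.1]), 'qvel': array([-0.,  0., -0., -0., -0., -0.]), 'tau': array([ -0. , -61.3, -25.8,   0.1,   0. ,  -0. ]), 'eef_pos': array([197.6, 592.9, 404.2]), 'tcp_rot': array([-3.1, -0. ,  2.8]), 'ft_force': array([ 0. , -0.1, -0.2]), 'moment': array([-0., -0., -0.]), 'grip_force': 0.0, 'opening': 0.9947691971258545}
top (array([516.2,  -0.1, 976.9]), array([ 0.2,  0. , -1. ])) 506.9070030043275
side (array([ 606.9, -440.5,  523.4]), array([ 0.1,  0.7, -0.7])) 387.6292954923155
pick_grip top [213.2 232.7] 0.93 [626.  156.6  34. ]
pick_grip top [383.9 247.5] 0.28 [ 593.4 -162.6   34. ]
pick_grip side [270.8 182.1] 0.57 [632.4 158.8  34. ]
pick_tip top [211.7 228.9] 0.55 [636.2 163.6  10. ]
pick_tip side [272.1 183.5] 0.61 [636.1 183.4  10. ]
rest top [387.2 249.2] 0.69 [ 591.2 -171.2   20. ]
rest side [272.5 194.1] 0.61 [634.6 138.4  20. ]
jig top [383.4 246.2] 0.77 [ 598.3 -166.9    4. ]
jig side [264.8 353.4] 0.72 [ 606.4 -182.8    4. ]
jig side [268.6 179.8] 0.59 [629.7 203.5   4. ]
axle_top top [386.7 247.3] 0.82 [ 590.9 -161.9   67.5]
axle_top side [261.2 354.2] 0.91 [ 602.  -215.1   67.5]
clip_mid top [387.6 242.2] 0.75 [ 601.1 -166.    56. ]
clip_mid top [389.3 245.6] 0.34 [ 594.8 -168.9   56. ]
clip_mid side [260.3 329.3] 0.77 [ 601.8 -174.7   56. ]
clip_eye top [389.9 243.9] 0.59 [ 597.9 -170.1   56. ]
clip_eye side [256.7 326.5] 0.72 [ 597.2 -170.3   56. ]
```

```bash
python3 - <<'E'
import cv2,numpy as np
a=cv2.imread("pics/top0.png");b=cv2.imread("pics/side0.png")
cv2.imwrite("pics/c1.png",np.vstack([cv2.resize(a[160:320,130:460],None,fx=2.4,fy=2.4)[:, :792], np.zeros((1,792,3),np.uint8)])[:600])
cv2.imwrite("pics/c2.png",b)
E
```

```text
(no output)
```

View pics/c1.png

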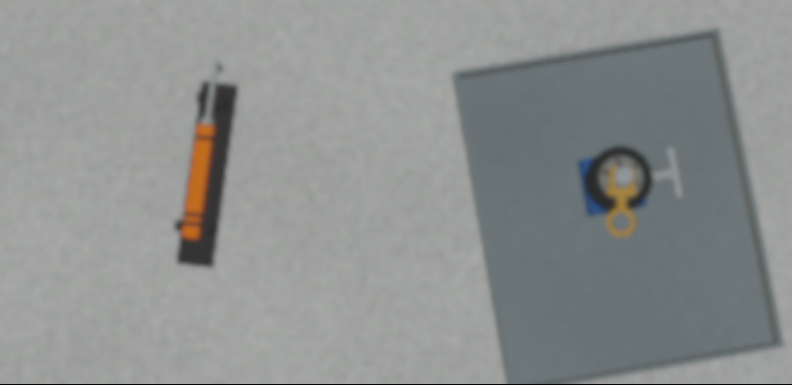

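View pics/c2.png

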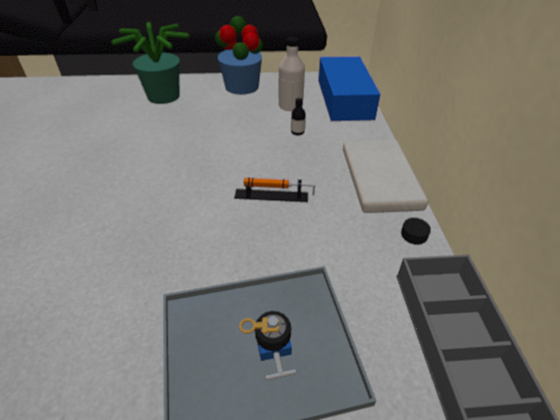

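The top crop shows the pick at left (handle centre about (199,182), hook (218,65) in the crop) and the clip's eye at (620,221), below the axle head at (624,176). The side view shows the same, with the eye at (248,325) and the axle at (272,323). Next I'll refine by colour.

```bash
cat > m.py <<'E'
from h import *
np.set_printoptions(precision=1,suppress=True)
def mask(im,kind,box):
    hsv=cv2.cvtColor(im,cv2.COLOR_RGB2HSV)
    lo,hi=((0,150,90),(16,255,255)) if kind=="o" else ((10,90,100),(30,255,255))
    m=cv2.inRange(hsv,lo,hi);k=np.zeros_like(m);x0,y0,x1,y1=box;k[y0:y1,x0:x1]=m[y0:y1,x0:x1];return k
E
python3 - <<'E'
from m import *
P={n:read_camera(n) for n in("top","side")}
B={"top":((195,190,240,270),(370,215,415,270)),"side":((230,170,330,200),(225,305,300,345))}
for n,p in P.items():
    m=mask(p["image"],"o",B[n][0]);ys,xs=np.nonzero(m)
    r=cv2.minAreaRect(np.c_[xs,ys].astype(np.float32));bx=cv2.boxPoints(r)
    print(n,"handle",len(xs),xs.mean(),ys.mean(),r,atz(p,r[0],34 if n=="side" else 38))
    # long axis ends
    e=sorted([(np.linalg.norm(bx[i]-bx[(i+1)%4]),i) for i in range(4)])
    ends=[(bx[i]+bx[(i+1)%4])/2 for _,i in e[:2]]
    for q in ends: print("  end",q,atz(p,q,41 if n=="top" else 34))
    m=mask(p["image"],"b",B[n][1]);ys,xs=np.nonzero(m);print("clip",len(xs),xs.min(),xs.max(),ys.min(),ys.max())
    mm=m.copy();cs,h=cv2.findContours(mm,cv2.RETR_CCOMP,cv2.CHAIN_APPROX_NONE)
    for c,hh in zip(cs,h[0]):
        if hh[3]>=0 and cv2.contourArea(c)>5: M=cv2.moments(c);u=(M["m10"]/M["m00"],M["m01"]/M["m00"]);print(" hole",u,cv2.contourArea(c),atz(p,u,56))
a=P["top"]["image"][185:275,195:235];b=P["top"]["image"][210:275,360:425];c=P["side"]["image"][165:210,230:330];d=P["side"]["image"][300:360,225:305]
f=lambda x,s:cv2.resize(x,None,fx=s,fy=s,interpolation=cv2.INTER_CUBIC)
can=np.zeros((600,800,3),np.uint8)
can[0:540,0:240]=f(a,6);can[0:260,250:510]=f(b,4);can[270:450,250:650]=f(c,4);can[0:240,515:800]=f(d,4)[:,:285]
cv2.imwrite("pics/c3.png",can[:,:,::-1])
E
```

```text
top handle 345 212.41159420289856 235.97101449275362 ((212.3100128173828, 235.8300323486328), (7.636752605438232, 47.376155853271484), 8.130102157592773) [619.6 157.6  38. ]
  end [209.  259.3] [575.6 163.   41. ]
  end [215.7 212.4] [663.5 151.2  41. ]
clip 163 382 395 230 257
 hole (388.3641456582633, 252.04761904761904) 59.5 [ 583.1 -166.7   56. ]
side handle 290 266.4758620689655 182.27241379310345 ((265.5299072265625, 182.40151977539062), (43.34585189819336, 7.240954399108887), 2.8624050617218018) [621.9 158.4  34. ]
  end [243.9 181.3] [579.1 164.3  34. ]
  end [287.2 183.5] [664.6 152.6  34. ]
clip 290 239 278 317 332
 hole (247.0299823633157, 325.21516754850086) 94.5 [ 584.3 -167.5   56. ]
```

View pics/c3.png

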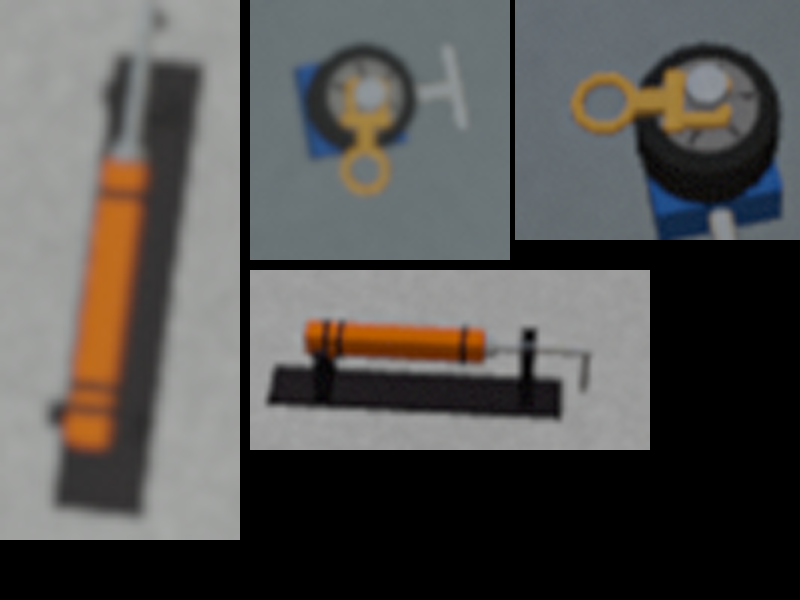

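```bash
python3 - <<'E'
from m import *
P={n:read_camera(n) for n in("top","side")}
np.set_printoptions(precision=4,suppress=True)
print(env.state()["tcp_rot"])
print("axle",atz(P["top"],(390.2,233.2),67.5),atz(P["side"],(273,321),67.5),tri(P["top"],(390.2,233.2),P["side"],(273,321)))
print("tip top",atz(P["top"],(130+218/2.4,160+67/2.4),10),"side tip",atz(P["side"],(230+(585-250)/4,165+(390-270)/4),10))
for k in("spray","ink","tape","spare","dish","driver"):
    for n,p in P.items():
        for r in search_frame(k,p)[:1]: print(k,n,r["at"],round(r["confidence"],2),atz(p,r["at"],20))
E
```

```text
[ 3.1415 -0.      2.8198]
axle [ 616.2823 -169.3086   67.5   ] [ 618.9795 -170.3489   67.5   ] [ 617.7548 -169.5184   65.7546]
tip top [716.6228 146.4739  10.    ] side tip [718.0123 142.1572  10.    ]Traceback (most recent call last):
  File "<stdin>", line 9, in <module>
ValueError: it knows: axle_top, clip_eye, clip_mid, jig, pick_grip, pick_tip, rest
```

Call:
{"fn": "move_arm", "kwargs": {"commands": [[[0.94, -0.967, 0], 0.157, 0], [[0.94, -0.967, 0], 0.157, 0], [[0.94, -0.967, 0], 0.157, 0], [[0.94, -0.967, 0], 0.157, 0], [[0.94, -0.967, 0], 0.157, 0], [[0.94, -0.967, 0], 0.157, 0], [[0.94, -0.967, 0], 0.157, 0], [[0.94, -0.967, 0], 0.157, 0], [[0.94, -0.967, 0], 0.157, 0], [[0.94, -0.967, 0], 0.157, 0], [[0.94, -0.967, 0], 0.157, 0], [[0.94, -0.967, 0], 0.157, 0], [[0.94, -0.967, 0], 0.157, 0], [[0.94, -0.967, 0], 0.157, 0], [[0.94, -0.967, 0], 0.157, 0], [[0, 0, 0], 0, 0], [[0, 0, 0], 0, 0]]}}

```text
t: 2.42
eef_pos: [621.6, 156.1, 404.2]
tcp_rot: [-3.142, -0.001, 3.005]
ft_force: [-1.2, -0.2, -1.1]
opening: 0.502
grip_force: 0.0
```

Call:
{"fn": "move_arm", "kwargs": {"commands": [[[0, 0.05, -0.9], 0, 0], [[0, 0, -0.9], 0, 0], [[0, 0, -0.9], 0, 0], [[0, 0, -0.9], 0, 0], [[0, 0, -0.9], 0, 0], [[0, 0, -0.8], 0, 0], [[0, 0, -0.5], 0, 0], [[0, 0, -0.3], 0, 0], [[0, 0, -0.3], 0, 0], [[0, 0, -0.2], 0, 0], [[0, 0, 0], 0, 0]]}}

```text
t: 3.33
eef_pos: [620.4, 159.7, 206.3]
tcp_rot: [-3.142, -0.001, 3.009]
ft_force: [-0.0, 0.3, -0.2]
opening: 0.502
grip_force: 0.0
```

Call:
{"fn": "move_arm", "kwargs": {"commands": [[[0, -0.05, -0.03], 0, 0], [[0, 0, 0], 0, -0.5], [[0, 0, 0], 0, -1], [[0, 0, 0], 0, -1], [[0, 0, 0], 0, -1], [[0, 0, 0], 0, -1], [[0, 0, 0], 0, -1], [[0, 0, 0], 0, -1]]}}

```text
t: 4.0
eef_pos: [620.7, 157.8, 206.0]
tcp_rot: [3.141, 0.0, 3.008]
ft_force: [0.5, -1.2, 1.3]
opening: 0.144
grip_force: 30.0
```

Call:
{"fn": "move_arm", "kwargs": {"commands": [[[0, 0, 0.5], 0, -1], [[0, 0, 0.8], 0, -1], [[0, 0, 0.9], 0, -1], [[0, 0, 0.6], 0, -1], [[-0.4, -0.95, 0], 0, -1], [[-0.4, -0.95, 0], 0, -1], [[-0.4, -0.95, 0], 0, -1], [[-0.4, -0.95, 0], 0, -1], [[-0.4, -0.95, 0], 0, -1], [[-0.4, -0.95, 0], 0, -1], [[-0.4, -0.95, 0], 0, -1], [[-0.4, -0.95, 0], 0, -1], [[-0.4, -0.95, 0], 0, -1], [[-0.4, -0.95, 0], 0, -1], [[-0.37, -0.9, 0], 0, -1], [[0, 0, 0], 0, -1], [[0, 0, 0], 0, -1], [[0, 0, 0], 0, -1]]}}

```text
t: 5.5
eef_pos: [489.6, -154.1, 289.9]
tcp_rot: [3.141, 0.0, 3.008]
ft_force: [-0.6, -0.4, 0.3]
opening: 0.144
grip_force: 30.0
```

```bash
python3 - <<'E'
from m import *
P={n:read_camera(n) for n in("top","side")}
s=env.state();print(s["eef_pos"],s["tcp_rot"],s["opening"])
a=np.array(s["eef_pos"]);g=a-[0,0,171];y=s["tcp_rot"][2]-np.pi
t=g+[95*np.cos(y),95*np.sin(y),-24];print("grip",g,"tip pred",t)
for n,p in P.items(): print(n,"proj tip",proj(p,t),"bend",proj(p,t+[0,0,24]),"eye",proj(p,[583.7,-167.1,56]))
for n,p in P.items():
    for r in search_frame("pick_tip",p)[:2]: print(n,r["at"],r["confidence"])
can=np.zeros((600,800,3),np.uint8)
u=proj(P["top"],t)[0].astype(int);b=P["top"]["image"][u[1]-50:u[1]+70,u[0]-40:u[0]+40];can[:600,:400]=cv2.resize(b,(400,600),interpolation=3);print("top org",u-[40,50])
u=proj(P["side"],t)[0].astype(int);b=P["side"]["image"][u[1]-60:u[1]+60,u[0]-50:u[0]+30];can[:600,400:]=cv2.resize(b,(400,600),interpolation=3);print("side org",u-[50,60])
cv2.imwrite("pics/c4.png",can[:,:,::-1])
E
```

```text
[ 489.8 -153.4  289.9] [3.1 0.  3. ] 0.14405223085356525
grip [ 489.8 -153.4  118.9] tip pred [ 584.  -166.    94.9]
top proj tip [[391.9 249.9]] bend [[394.5 248.7]] eye [[388.6 251.7]]
side proj tip [[245.2 308.2]] bend [[244.1 297.4]] eye [[246.6 325. ]]
side [197.0, 295.3] 0.58
top org [351 199]
side org [195 248]
```

View pics/c4.png

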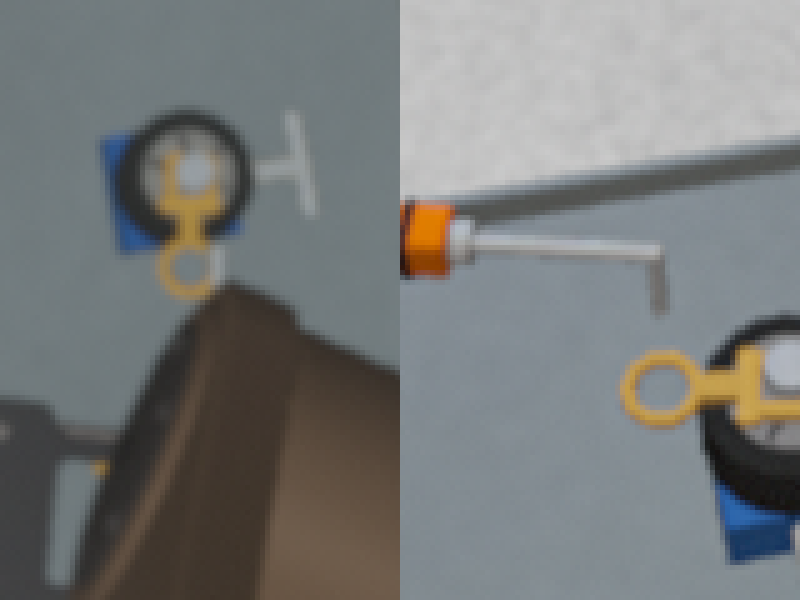

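The side view shows the hook (659,310) right above the eye (662,388). The top view shows the rod's column agreeing with the prediction, so it is aligned within about 1.5 mm. I'll lower it.

Call:
{"fn": "move_arm", "kwargs": {"commands": [[[-0.03, -0.03, -0.3], 0, -1], [[0, 0, -0.4], 0, -1], [[0, 0, -0.4], 0, -1], [[0, 0, -0.3], 0, -1], [[0, 0, -0.2], 0, -1], [[0, 0, -0.17], 0, -1], [[0, 0, 0], 0, -1], [[0, 0, 0], 0, -1]]}}

```text
t: 6.37
eef_pos: [488.7, -155.1, 236.7]
tcp_rot: [3.141, -0.0, 3.008]
ft_force: [0.0, -0.3, -1.4]
opening: 0.14
grip_force: 30.0
```

```bash
python3 - <<'E'
from m import *
P={n:read_camera(n) for n in("top","side")}
s=env.state();print(s["eef_pos"],s["tcp_rot"],s["ft_force"])
can=np.zeros((600,800,3),np.uint8)
b=P["top"]["image"][199:319,351:431];can[:600,:400]=cv2.resize(b,(400,600),interpolation=3)
b=P["side"]["image"][248:368,195:275];can[:600,400:]=cv2.resize(b,(400,600),interpolation=3)
cv2.imwrite("pics/c5.png",can[:,:,::-1])
E
```

```text
[ 488.8 -155.2  237.1] [-3.1  0.   3. ] [ 0.5 -0.4 -0.9]
```

View pics/c5.png

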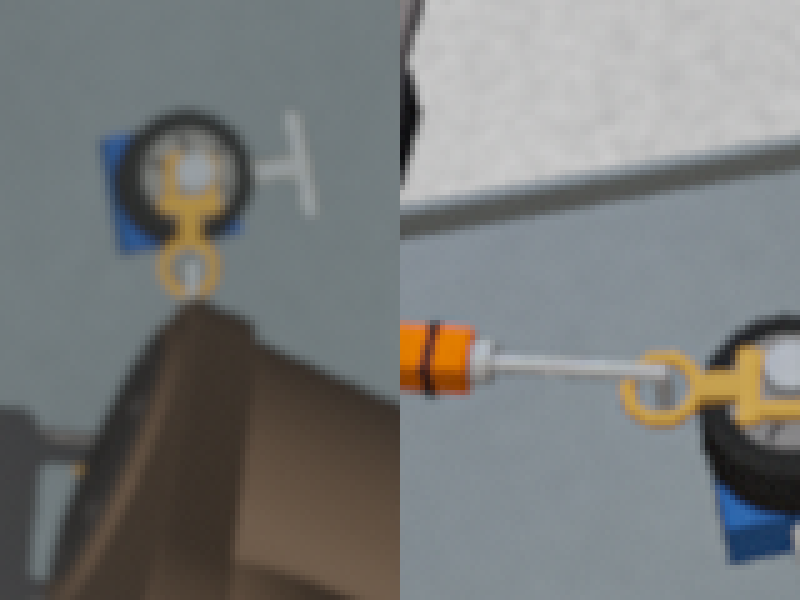

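The hook sits in the eye in both views (left: (190,275), right: (662,385)). I'll pull slowly along the clip's axis.

Call:
{"fn": "move_arm", "kwargs": {"commands": [[[-0.06, 0.005, 0], 0, -1], [[-0.06, 0.005, 0], 0, -1], [[-0.06, 0.005, 0], 0, -1], [[-0.05, 0.004, 0], 0, -1], [[-0.05, 0.004, 0], 0, -1], [[-0.05, 0.004, 0], 0, -1]]}}

```text
t: 6.97
eef_pos: [479.6, -154.6, 237.3]
tcp_rot: [-3.141, 0.004, 3.008]
ft_force: [7.8, -1.0, -0.8]
opening: 0.145
grip_force: 30.0
```

Call:
{"fn": "move_arm", "kwargs": {"commands": [[[-0.05, 0.004, 0], 0, -1], [[-0.05, 0.004, 0], 0, -1], [[-0.05, 0.004, 0], 0, -1], [[-0.06, 0.005, 0], 0, -1], [[-0.06, 0.005, 0], 0, -1], [[-0.06, 0.005, 0], 0, -1], [[-0.06, 0.005, 0], 0, -1]]}}

```text
t: 7.55
eef_pos: [466.7, -153.3, 236.7]
tcp_rot: [3.141, -0.0, 3.008]
ft_force: [0.0, 0.1, -1.0]
opening: 0.144
grip_force: 30.0
```

Call:
{"fn": "move_arm", "kwargs": {"commands": [[[-0.1, 0.008, 0], 0, -1], [[-0.1, 0.008, 0], 0, -1], [[-0.1, 0.008, 0], 0, -1], [[-0.1, 0.008, 0], 0, -1], [[-0.1, 0.008, 0], 0, -1], [[-0.1, 0.008, 0], 0, -1], [[-0.1, 0.008, 0], 0, -1], [[-0.1, 0.008, 0], 0, -1], [[-0.1, 0.008, 0], 0, -1], [[-0.1, 0.008, 0], 0, -1], [[0, 0, 0], 0, -1], [[0, 0, 0], 0, -1]]}}

```text
t: 8.55
eef_pos: [437.0, -151.0, 236.8]
tcp_rot: [3.142, 0.0, 3.008]
ft_force: [1.2, 0.3, -1.0]
opening: 0.148
grip_force: 30.0
```

```bash
cat > v.py <<'E'
from m import *
import sys
P={n:read_camera(n) for n in("top","side")}
s=env.state();print(s["t"],s["eef_pos"],s["tcp_rot"],s["ft_force"])
can=np.zeros((600,800,3),np.uint8)
b=P["top"]["image"][199:319,351:431];can[:600,:400]=cv2.resize(b,(400,600),interpolation=3)
b=P["side"]["image"][278:398,195:275] if len(sys.argv)<3 else P["side"]["image"][278:398,155:235];can[:600,400:]=cv2.resize(b,(400,600),interpolation=3)
cv2.imwrite(f"pics/{sys.argv[1]}.png",can[:,:,::-1])
E
python3 v.py c6
```

```text
8.65 [ 437.2 -151.   236.8] [-3.1  0.   3. ] [ 0.3 -0.8 -0.4]
```

View pics/c6.png

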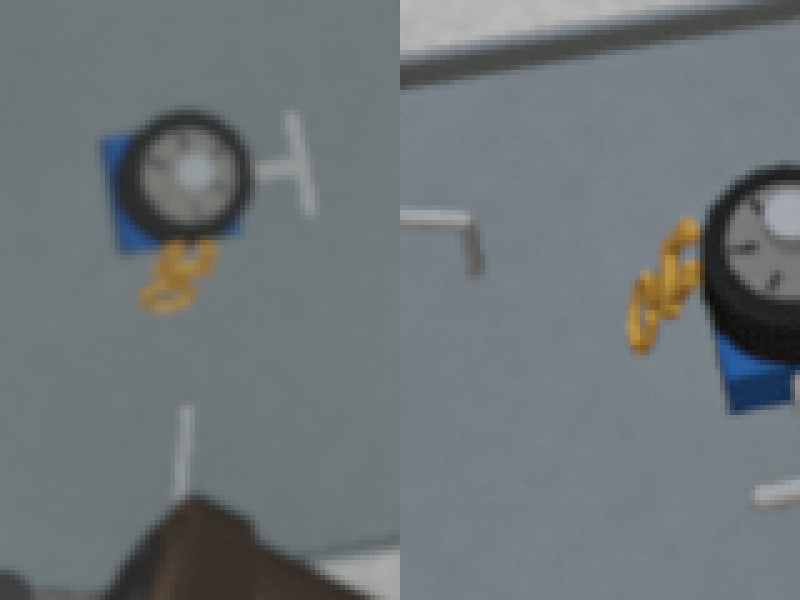

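The clip is off the axle and leaning in the tray, eye down against the wheel (left about (175,275)). The hook is free at (470,240) on the right. I'll return the pick to its rest.

Call:
{"fn": "move_arm", "kwargs": {"commands": [[[0, 0, 0.5], 0, -1], [[0, 0, 0.7], 0, -1], [[0, 0, 0.57], 0, -1], [[0.556, 0.936, 0], 0, -1], [[0.556, 0.936, 0], 0, -1], [[0.556, 0.936, 0], 0, -1], [[0.556, 0.936, 0], 0, -1], [[0.556, 0.936, 0], 0, -1], [[0.556, 0.936, 0], 0, -1], [[0.556, 0.936, 0], 0, -1], [[0.556, 0.936, 0], 0, -1], [[0.556, 0.936, 0], 0, -1], [[0.556, 0.936, 0], 0, -1], [[0.556, 0.936, 0], 0, -1], [[0, 0, 0], 0, -1], [[0, 0, 0], 0, -1], [[0, 0, 0], 0, -1]]}}

```text
t: 10.07
eef_pos: [620.2, 157.8, 289.4]
tcp_rot: [-3.141, -0.001, 3.009]
ft_force: [-0.3, 0.4, -0.5]
opening: 0.146
grip_force: 30.0
```

```bash
python3 - <<'E'
from m import *
P={n:read_camera(n) for n in("top","side")}
s=env.state();print(s["t"],s["eef_pos"],s["tcp_rot"],s["ft_force"],s["opening"])
g=np.array(s["eef_pos"])-[0,0,171];y=s["tcp_rot"][2]-np.pi;d=np.array([np.cos(y),np.sin(y),0])
p=P["side"];print(proj(p,[g-45*d,g+45*d,g+95*d,g+95*d-[0,0,24]]))
can=np.zeros((600,800,3),np.uint8)
b=p["image"][125:215,220:340];can[:]=cv2.resize(b,(800,600),interpolation=3)
cv2.imwrite("pics/c7.png",can[:,:,::-1])
E
```

```text
10.1667 [620.2 157.1 289.8] [-3.1 -0.   3. ] [ 0.  -0.5 -0.4] 0.14948081737502192
[[239.3 145.9]
 [288.2 148.1]
 [315.6 149.4]
 [314.7 160.1]]
```

View pics/c7.png

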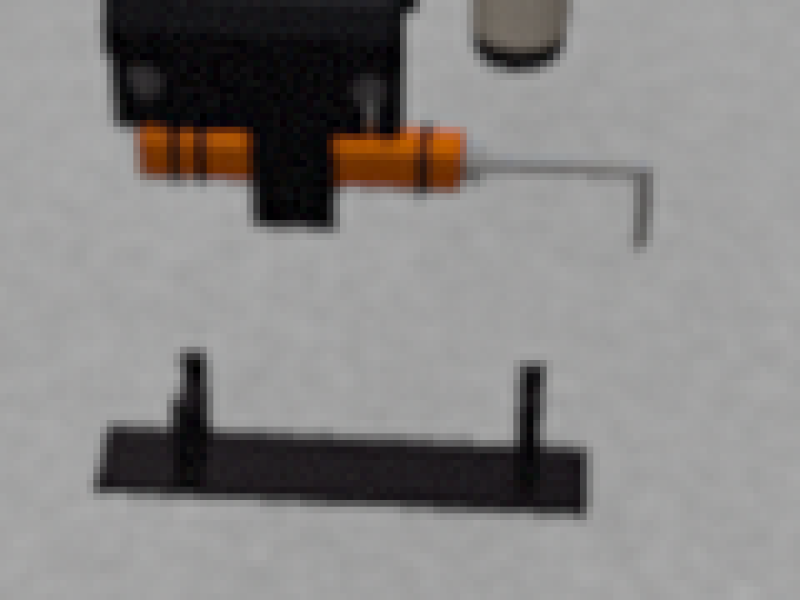

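The pick hangs level and square above the rest (bend at (650,172), cradles at (192,360) and (532,375)). I'll lower it.

Call:
{"fn": "move_arm", "kwargs": {"commands": [[[0.01, 0.01, -0.5], 0, -1], [[0, 0, -0.7], 0, -1], [[0, 0, -0.6], 0, -1], [[0, 0, -0.4], 0, -1], [[0, 0, -0.3], 0, -1], [[0, 0, -0.15], 0, -1], [[0, 0, -0.1], 0, -1], [[0, 0, 0], 0, -1], [[0, 0, 0], 0, -1]]}}

```text
t: 10.92
eef_pos: [621.0, 158.2, 207.9]
tcp_rot: [3.141, 0.001, 3.008]
ft_force: [0.3, 0.8, -0.9]
opening: 0.148
grip_force: 30.0
```

Call:
{"fn": "move_arm", "kwargs": {"commands": [[[0, 0, -0.05], 0, -1], [[0, 0, 0], 0, -1], [[0, 0, 0], 0, -0.6], [[0, 0, 0], 0, -0.4], [[0, 0, 0], 0, -0.2], [[0, 0, 0], 0, 0], [[0, 0, 0], 0, 0], [[0, 0, 0.4], 0, 0], [[0, 0, 0.8], 0, 0], [[0, 0, 0.9], 0, 0], [[0, 0, 0.9], 0, 0], [[0, 0, 0.9], 0, 0], [[0, 0, 0.9], 0, 0], [[0, 0, 0], 0, 0]]}}

```text
t: 12.08
eef_pos: [621.1, 158.3, 356.3]
tcp_rot: [3.139, 0.008, 3.008]
ft_force: [-0.2, -0.5, 0.5]
opening: 0.5
grip_force: 0.0
```

```bash
python3 - <<'E'
from m import *
P={n:read_camera(n) for n in("top","side")}
s=env.state();print(s["t"],s["eef_pos"])
p=P["side"]["image"];q=P["top"]["image"]
can=np.zeros((600,800,3),np.uint8)
can[:300,:500]=cv2.resize(p[160:220,230:330],(500,300),interpolation=3)
can[300:,:400]=cv2.resize(p[300:360,205:285],(400,300),interpolation=3)
can[300:,400:]=cv2.resize(q[215:275,350:430],(400,300),interpolation=3)
can[:300,500:]=cv2.resize(q[190:280,180:270],(300,300),interpolation=3)
cv2.imwrite("pics/c8.png",can[:,:,::-1])
for n in P:
    B={"top":(370,215,415,280),"side":(205,305,300,360)}[n]
    ys,xs=np.nonzero(mask(P[n]["image"],"b",B));print(n,xs.min(),xs.max(),ys.min(),ys.max())
def low(pp,k):
    for r in search_frame(k,pp)[:2]: print(k,r["at"],r["confidence"])
low(P["top"],"clip_eye");low(P["side"],"clip_eye")
E
```

```text
12.1833 [620.6 158.2 351.5]
top 379 393 247 260
side 240 254 322 348
clip_eye [385.7, 253.9] 0.64
clip_eye [248.3, 335.1] 0.55
```

View pics/c8.png

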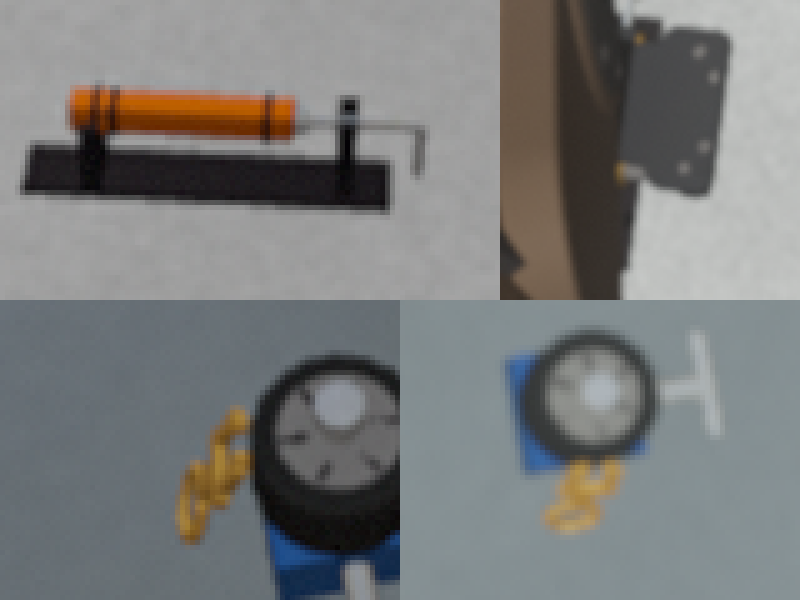

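The pick lies in both cradles, and the clip leans on the wheel with its eye at the bottom. I'll check the eye's height, then hand in.

```bash
python3 - <<'E'
from m import *
P={n:read_camera(n) for n in("top","side")}
e=tri(P["top"],(384.4,258.4),P["side"],(243,341));print(e)
m=tri(P["top"],(388.5,249.5),P["side"],(251.5,327));print(m)
if e[2]<27: print(env.job_done())
E
```

```text
[ 575.4 -166.4   12. ]
[ 589.1 -167.9   51.1]
the job is handed in; nothing more can be done
None
```

The clip is off the axle and leaning still in the tray, eye down at about 12 mm. The pick is back in its rest and the job is handed in at about 12 s; the hand-in call did not report a verdict.

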